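# Vent and close the hull of an underwater robot, and hold the cover down on its seal

### The job

Pull the round vent cap on the robot housing fully up, so that no air is trapped, then take the cover with the tapered end and slide it over the housing's opening, squarely and tapered end over tapered end, until its hidden hole finds the locating pin and it drops on. Press the cover down against its spring seal until it is fully home, and finish while still holding it down there (do not let go: the screws come next), with the vent left open. Leave everything else on the bench where it is.

Things in the scene. Friction and masses are not known exactly. Their poses are not given: they have to be found in the camera images.
- housing: the robot's hull, fixed to the bench: white octagonal block 240 mm long (its x axis), 150 mm wide (y); flat deck 75 mm above its underside. Origin at the centre of its underside. The opening is in the middle of the deck, the vent cap on the deck at x = -88 mm, y = 0
- rim (a point): centre of the rim around the opening, level with its top, 79 mm above the housing's origin, axes as the housing. The white rim is 100 (x) x 66 mm outside, 8 mm wide, with corners cut off at its +x end: the cover's own outline. The black seal inside stands 4 mm above the rim when free
- pin_slot (a point): middle of the slot of the locating pin, inside the rim, 18 mm ahead (+x) of its centre, at the height of the pin's top (91 mm above the housing's origin, 8 mm above the free seal). Upright steel pin, 10 mm diameter, 1 mm chamfer. It stands on the centre line anywhere up to 8 mm ahead of or behind this point, and does not move: find it by sliding or looking
- vent_mid (a point): centre of the vent cap: upright black cylinder 19 mm diameter, 24 mm tall, on an aluminium boss (22 mm diameter, 12 mm tall) on the deck. This point is on its axis, half-way up: 99 mm above the housing's underside when pressed down
- vent (a joint): height of the vent cap on its slide, m: 0 = pressed down (shut), 0.010 = fully up (open) where a stop keeps it captive; its snug O-ring holds it wherever it is left and takes about 4 N to move
- cover_grip (a point): the tapered cover (white plastic, 0.14 to 0.28 kg), lying flat, right way up: plate 100 (x) x 66 (y) x 18 mm thick, both corners at its +x end cut off 18 mm each way; on top a central upright rib 50 mm long (x), 14 mm thick, 32 mm tall. This point: in the rib over the plate's centre, 40 mm above the underside, 10 mm below the rib's top; a place to grip, across y
- cover_hole (a point): mouth of the hidden blind round hole in the cover's underside, 14 mm diameter, 14 mm deep, 18 mm from the plate's centre towards the tapered (+x) end
- seal (a joint): how far the spring seal is pressed down, m: 0 = free, 0.004 = cover fully home on the rim. It pushes back with 6 N when free rising to 12 N at 0.004, so the cover's weight does not press it and it lifts the cover again if let go
- round_cover: another cover of the same white plastic, for a pod: ROUND disc 72 mm in diameter, 16 mm thick, rib 50 x 14 x 30 mm on top. Not wanted: leave it. Origin at the centre of its underside
- motor: small black motor can standing on end, 28 mm diameter, 42 mm tall with its shaft; leave it. Origin at the centre of its underside
- bearing: steel ring 32 mm diameter, 10 mm tall, lying flat; leave it. Origin at the centre of its underside
- driver: screwdriver about 170 mm long, lying on the bench; leave it. Origin beneath its middle
- penetrator: small aluminium flanged fitting, 24 mm diameter, 28 mm tall; leave it. Origin at the centre of its underside
Mind the look-alikes: they are no part of the job. Leave any orange look-alike of the part that bears cover_grip alone.

How it is judged:
On the way, in this order (a step that is already met when the one before it is completed fails the run):
1. the vent cap is up, before the cover goes on (value of joint vent above 0.008 m), for 0.2 s.
2. the cover has dropped over the pin and lies on the seal, square with the housing (x of cover_grip in the frame of housing between -0.0115 and 0.0115 m and y of cover_grip in the frame of housing between -0.004 and 0.004 m and angle between the x axis of cover_grip and the x axis of housing, either way round below 0.1 rad and angle between cover_grip's own z axis and vertical below 0.06 rad and z of cover_grip in the frame of housing below 0.1245 m), for 0.1 s.
At the end, for the whole second after the job is handed in: Vent cap at least 8 mm up; tapered cover on the pin, right way round (within 11.5 mm lengthwise, 4 mm across of the rim's centre; 0.1 rad of square, 0.06 of level), touched by the robot with over 3 N and held fully home: within 1.5 mm of its lowest height, seal pressed 2.8 mm or more (value of joint vent above 0.008 m and x of cover_grip in the frame of housing between -0.0115 and 0.0115 m and y of cover_grip in the frame of housing between -0.004 and 0.004 m and angle between the x axis of cover_grip and the x axis of housing, either way round below 0.1 rad and angle between cover_grip's own z axis and vertical below 0.06 rad and z of cover_grip in the frame of housing below 0.1205 m and value of joint seal above 0.0028 m and (contact force between cover and the fingers above 3 N or contact force between cover and the arm above 3 N)); the arm keeps its last pose, push and grip.
It fails at once if another thing on the bench is moved more than 30 mm (distance of any of round_cover, motor, bearing, driver, penetrator from where it was at the start of the episode above 0.03 m).
It also fails if it takes over 67 s, if anything falls off the work surface, if the arm or the gripper's body presses on something with over 40 N, if the wrist force passes 120 N, or if a joint passes its speed limit or range.

### The arm

A 6-joint arm with a two-finger parallel gripper is mounted at the origin on the work surface. World frame = base frame: x ahead of the robot, y to its left, z up, the work surface at z = 0. Lengths are in m, angles in rad, forces in N, time in s.
With the tool pointing down it reaches from about 0.35 to 0.975 m from the base axis. Payload 4.9 kg.
Tool frame: the origin (TCP) lies at the very end of the fingers, on their centre line; the grasp point (between the pads) lies manip.grip_point_offset behind it (manip.grip_point_offset is the distance from the TCP to the grasp point, in m); z points along the fingers, y is the line along which they close (so a half turn about z gives the same grasp; the last joint's range is limited). The gripper opens to 85 mm and grips with 20 to 120 N. Pads are 22 mm wide; open, the fingers measure 114 mm over their backs; the gripper's body (76 mm by 85 mm) begins 54 mm behind the grasp point. The pads swing forward as they close: fully open they stand 13 mm farther back than shut.
Start: joints at [-1.267, 0.053, 1.613, -0, 1.476, -0.119], TCP at [0.256, -0.57, 0.231] pointing down, gripper open.
Joint ranges: [-3.01, 3.01], [-1.01, 2.22], [0.06, 2.58], [-1.02, 4.17], [0.09, 2.62], [-3.14, 3.14]. Speed limits (rad/s): [2.57, 2.57, 3.14, 3.14, 3.14, 3.14].

### API

Orientations are given as a unit quaternion [w, x, y, z].
In Python, from plant import manip gives the robot as it stands.
- The arm moves only by the shell command python3 -m crank 'ROWS' [OPENING]. ROWS is JSON, a list of rows, each an object of numbers: "x", "y", "z": the shift along the tool's x, y, z in cm; "turn": the turn about the tool's z in rad. In form: [{"x": .., "y": .., "z": .., "turn": ..}, ...]. A call has 1 to 5 rows; each row shifts and turns the commanded pose from where the row before left it, along the tool's axes as they then stand; what a row does not reach is not made up. A row lasts 1/10 s, in which the tool goes at most 50 mm and 8.59 degrees, less where a joint would pass 70% of its speed; a pose out of reach is approached as far as the arm can. A call with a gripper value outside its range is refused whole. OPENING is the opening in per cent of the stroke, from 0 (shut) to 100 (fully open), set as the call begins (- or left out, the last holds). The fingers move at their own pace and stop on an object; the grip force is fixed at half the most. Time passes only in rows, so rows that do not move let the fingers close. It gives the time, the measured TCP pose, the force, the opening and the grip force at its end, in the units of the state.
- manip.state(): the state, without advancing time (a new reading comes with each control period).
- manip.grab_frame(name): name is "scene" or "top"; returns (picture, depth): 384x512x3 uint8, red, green, blue; 384x512 float32, m along the optical axis (not along the pixel's ray), 0 where there is no reading.
- manip.camera_model(name): a dict with "mtx" (3x3 intrinsics, pixels), "world_to_cam" (4x4, takes a point from world to camera coordinates). Camera axes: x right, y down, z forward; pixel columns grow to the right and rows downward; lengths in m; the calibration is good to about 2 mm. A picture is of the moment at which its call begins. camera_model takes no time and is no camera call.
- manip.job_done(): hands the job in; it is judged then, once.
The state is a dict: "time": time; "joint_pos": joint angles; "joint_vel": joint speeds; "joint_efforts": joint torques, N m; "tool_pos": TCP position; "tool_rot": TCP orientation; "contact_force": force on the tool from outside, world axes, zero at the start; "ft_torque": the same for the moment, N m; "gripper_width": opening from 0.0 (shut) to 1.0 (fully open); "grasp_force": force on a finger pad.
Only numpy, scipy, OpenCV 4.12 (cv2) and the standard library are available. Lean on these libraries where they do the work, as an engineer would, in place of code of your own. Each camera call takes 0.05 s, during which the arm holds its last target. There are 200 camera calls.

## Working session

There is one attempt and no reset: what is moved stays moved. The work goes in short steps, Python scripts to look and compute and a shell command to move; the robot and the scene stay as the last step left them, time stands still between calls to the robot, and variables do not carry over. Pictures are saved under pics/ and viewed, at most 10 in all, crops included, and the job is handed in when it is done.

```bash
ls; mkdir -p pics
cat > h.py <<'E'
import numpy as np, cv2
from plant import manip
from scipy.spatial.transform import Rotation as R
def grab(n,name=None):
    im,d=manip.grab_frame(n)
    if name: cv2.imwrite('pics/'+name+'.png',im[...,::-1])
    return im,d
def cloud(n,d):
    c=manip.camera_model(n);K=np.array(c['mtx']);T=np.linalg.inv(np.array(c['world_to_cam']))
    v,u=np.mgrid[:d.shape[0],:d.shape[1]]
    P=np.stack([(u-K[0,2])/K[0,0]*d,(v-K[1,2])/K[1,1]*d,d],-1)
    P=P@T[:3,:3].T+T[:3,3]; P[d==0]=np.nan
    return P
def tool(s): 
    q=s['tool_rot']; return np.array(s['tool_pos']),R.from_quat([q[1],q[2],q[3],q[0]])
E
python3 - <<'E'
from h import *
ims=[]
for n in('top','scene'):
    im,d=grab(n,n+'0'); np.save(n+'0.npy',d)
    c=manip.camera_model(n);T=np.linalg.inv(np.array(c['world_to_cam']));print(n,T.round(3).tolist(),c['mtx'])
s=manip.state();p,r=tool(s);print(s['time'],p,r.as_matrix().round(3),manip.grip_point_offset,s['contact_force'])
E
```

```text
pics
top [[-0.021, -0.992, 0.128, 0.399], [-0.999, 0.017, -0.032, 0.07], [0.03, -0.129, -0.991, 0.95], [0.0, 0.0, 0.0, 1.0]] [[354.09446819   0.         258.37099488]
 [  0.         354.09446819 194.62831327]
 [  0.           0.           1.        ]]
scene [[-0.285, 0.71, -0.644, 1.085], [0.958, 0.197, -0.206, 0.237], [-0.019, -0.676, -0.736, 0.756], [0.0, 0.0, 0.0, 1.0]] [[486.49834313   0.         259.18458408]
 [  0.         486.49834313 193.81232429]
 [  0.           0.           1.        ]]
0.1 [ 0.25625433 -0.56942551  0.23015482] [[ 0.912  0.41  -0.001]
 [ 0.41  -0.912  0.002]
 [ 0.    -0.002 -1.   ]] 0.0187 [ 0.16122788 -0.83650681 -0.55306987]
```

View pics/top0.png

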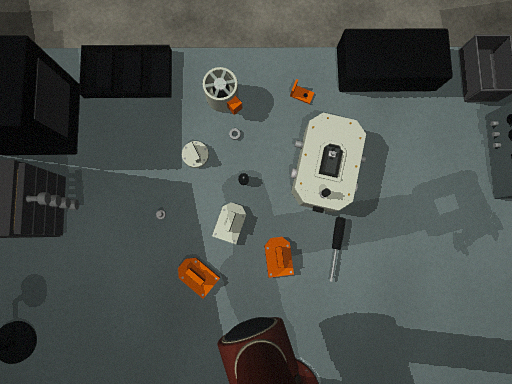

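View pics/scene0.png

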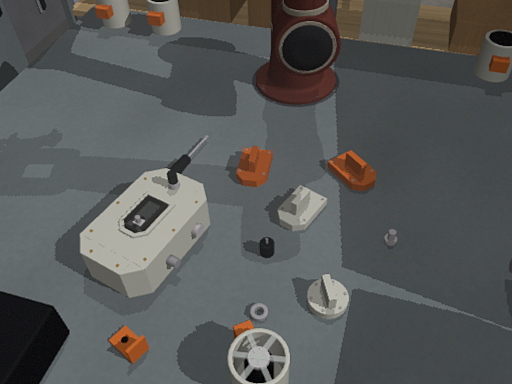

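The top view shows the housing at (331,160) with its vent at (326,193), so housing +x points up in the image. There are four candidate covers:
- White tapered cover at (230,222).
- White round cover at (196,154).
- Orange look-alikes at (279,257) and (199,277).

The white one at (230,222) fits: it is white and has one end with its corners cut off. I'll confirm it in an enlarged crop and measure.

Run:
```python
from h import *
im=cv2.imread('pics/top0.png');im2=cv2.imread('pics/scene0.png')
a=cv2.resize(im[190:255,195:265],(400,371),interpolation=3)
b=cv2.resize(im2[175:240,265:335],(400,371),interpolation=3)
c=cv2.resize(im[105:220,280:380],(400,229*2),interpolation=3);cc=cv2.resize(im2[160:300,70:220],(400,371),interpolation=3)
cv2.imwrite('pics/crop1.png',np.vstack([np.hstack([a,b]),np.hstack([cv2.resize(c,(400,229)),cv2.resize(cc,(400,229))])]))
P=cloud('top',np.load('top0.npy'))
white=(im.min(2)>110)
def rep(name,sl,zlo,zhi,w=True):
    m=np.zeros(im.shape[:2],bool);m[sl]=1;m&=(P[...,2]>zlo)&(P[...,2]<zhi)
    if w:m&=white
    q=P[m];r=cv2.minAreaRect(q[:,:2].astype(np.float32)*1000)
    print(name,len(q),'z',np.median(q[:,2]).round(4),'mean',q[:,:2].mean(0).round(4),'rect',np.round(r[0],1),np.round(r[1],1),round(r[2],1))
H=(slice(105,220),slice(285,375));C=(slice(195,250),slice(205,255))
rep('deck',H,.06,.085);rep('vent',(slice(180,205),slice(312,340)),.095,.13,False)
rep('plate',C,.008,.028);rep('rib',C,.035,.065)
for n in['all cover']:
    rep(n,C,.008,.065)
rep('opening',(slice(140,182),slice(315,348)),.01,.2,False)
np.set_printoptions(linewidth=250)
print((P[138:186:2,314:350:2,2]*1000).round())
```

```text
deck 4489 z 0.0755 mean [ 0.5967 -0.1422] rect [ 598.  -143.7] [150.7 241.3] 75.6
vent 57 z 0.1113 mean [ 0.5114 -0.1206] rect [ 512.1 -121.3] [17.1 17.3] 44.0
plate 594 z 0.0181 mean [0.4465 0.1238] rect [450.1 116.3] [65.5 99.5] 70.7
rib 103 z 0.0504 mean [0.4497 0.1162] rect [449.8 116.1] [13.3 48.7] 69.6
all cover 697 z 0.0185 mean [0.447  0.1227] rect [450.1 116.3] [65.5 99.5] 70.7
opening 1383 z 0.0776 mean [ 0.5959 -0.1442] rect [ 597. -145.] [ 84.7 108.4] 88.3
[[75. 76. 71. 72. 77. 77. 76. 72. 75. 76. 75. 73. 78. 76. 75. 74. 76. 75.]
 [76. 77. 77. 72. 75. 73. 74. 75. 78. 77. 74. 74. 77. 75. 76. 75. 76. 77.]
 [77. 75. 75. 74. 75. 77. 77. 78. 80. 80. 78. 79. 79. 74. nan 75. 74. 78.]
 [75. 75. 75. 74. 76. 78. 79. 74. 85. 86. 76. 79. 77. 79. 74. 74. 75. 77.]
 [77. 75. 75. 73. 78. 79. 76. 73. 76. 81. 86. 83. 83. 80. 78. 74. 75. 76.]
 [78. 75. 78. 78. 79. 77. 84. 78. 76. 78. 76. 78. 76. 80. 80. 82. 77. 76.]
 [74. 76. 76. 79. 77. 84. 83. 75. 74. 76. nan 76. 74. 84. 85. 80. 76. 76.]
 [75. 75. 76. 78. 80. 84. 76. 77. 78. 90. 92. 78. 77. 82. 85. 81. 75. 75.]
 [76. 77. 75. 81. 76. 83. 7
[... 473 characters left out ...]
82. 78. 80. 75. 74. 75.]
 [78. 82. 78. 83. 84. 77. 75. 78. 78. 79. 77. 81. 83. 82. 80. 75. 75. 72.]
 [75. 79. 77. 83. 82. 78. 76. 78. 78. 76. 78. 84. 80. 80. 79. 75. 73. 76.]
 [75. 78. 78. 82. 80. 85. 83. 78. 77. 77. 78. 85. 74. 78. 77. 75. 74. 76.]
 [79. 80. 80. 80. 75. 77. 82. 83. 84. 86. 83. 83. 79. 79. 74. 77. 76. 75.]
 [76. 77. 81. 79. 78. 78. 77. 79. 74. 76. 83. 82. 78. 77. 74. 76. 77. 78.]
 [75. 76. 75. 76. 77. 77. 79. 81. 80. 78. 84. 79. 80. 80. 75. 76. 76. 75.]
 [74. 77. 75. 76. 77. 76. 75. 77. 75. 79. 78. 81. 82. 79. 77. 75. 78. 74.]
 [77. 76. 77. 77. 75. 76. 75. 78. 76. 74. 76. 74. 74. 76. 76. 75. 77. 74.]
 [77. 74. 76. 77. 75. 74. 75. 73. 75. 76. 74. 73. 77. 76. 73. 77. 75. 76.]]
```

View pics/crop1.png

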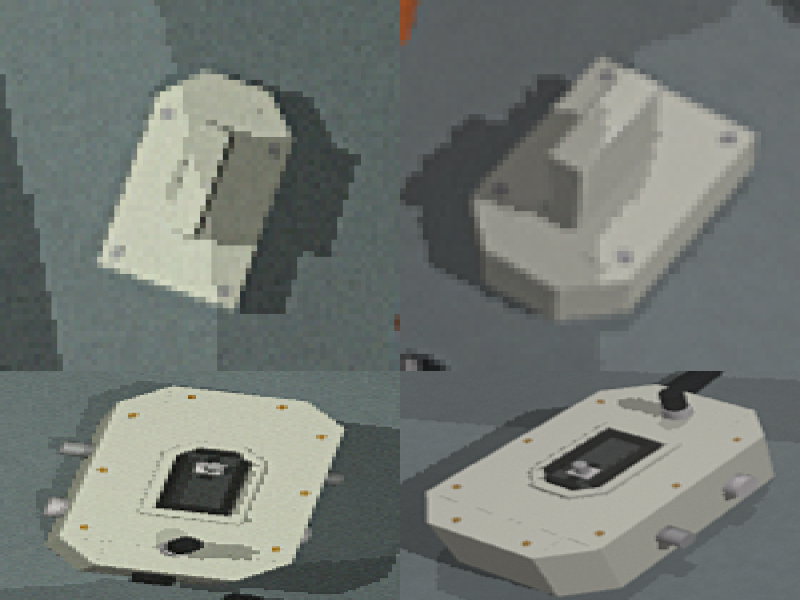

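The crop confirms it: white, with two corners cut at the end pointing up in the image (world +x, yaw about -19°), and both plate and rib dimensions match. The housing is at (0.598,-0.144), yaw about -14.5°. The vent measures (0.512,-0.121), against a prediction of (0.513,-0.122). Moving to the vent.

```bash
python3 -m crank '[{"x":3,"y":-3,"turn":0.135},{"x":3,"y":-3,"turn":0.135},{"x":3,"y":-4,"turn":0.135},{"x":2,"y":-4,"turn":0.135},{"x":2,"y":-4,"turn":0.135}]' 100
cat > rel.py <<'E'
import sys
from h import *
# rel.py x y z yawdeg : tool-frame shift (cm) & turn to reach TCP target (yaw of tool x)
t=np.array(list(map(float,sys.argv[1:4])));p,r=tool(manip.state());M=r.as_matrix()
yaw=np.degrees(np.arctan2(M[1,0],M[0,0]))
print('shift cm',((t-p)@M*100).round(2),'turn',np.radians(yaw-float(sys.argv[4])).round(4),'yaw',yaw.round(2),'tilt',M[:,2].round(3))
E
python3 rel.py 0.5125 -0.1215 0.15 -14.5
```

```text
shift cm [ 41.74 -30.32   8.08] turn 0.6758 yaw 24.22 tilt [-0.001  0.002 -1.   ]schema error: expected keys x, y, z, turn
```

All keys are required.

```bash
python3 -m crank '[{"x":3,"y":-3,"z":0,"turn":0.135},{"x":3,"y":-3,"z":0,"turn":0.135},{"x":3,"y":-4,"z":0,"turn":0.135},{"x":2,"y":-4,"z":0,"turn":0.135},{"x":2,"y":-4,"z":0,"turn":0.135}]' 100
python3 rel.py 0.5125 -0.1215 0.15 -14.5
```

```text
time: 0.6
tool_pos: [0.3592, -0.3691, 0.2307]
tool_rot: [-0.0, 0.992, -0.129, -0.0]
contact_force: [0.5, -0.5, 1.0]
gripper_width: 0.998
grasp_force: 0.0
shift cm [  8.5  -27.86   8.08] turn -0.0053 yaw -14.81 tilt [-0.     0.001 -1.   ]
```

```bash
python3 -m crank '[{"x":1.5,"y":-4.7,"z":1.3,"turn":0},{"x":1.5,"y":-4.7,"z":1.3,"turn":0},{"x":1.5,"y":-4.7,"z":1.3,"turn":0},{"x":1.5,"y":-4.7,"z":1.3,"turn":0},{"x":1.5,"y":-4.7,"z":1.3,"turn":0}]' 70
python3 -m crank '[{"x":1,"y":-4.36,"z":1.58,"turn":0},{"x":0,"y":0,"z":0,"turn":0}]' 70
python3 rel.py 0.5125 -0.1215 0.09 -14.5
```

```text
time: 1.1
tool_pos: [0.4882, -0.1645, 0.1669]
tool_rot: [0.0, 0.992, -0.126, -0.0]
contact_force: [0.4, -0.3, 0.1]
gripper_width: 0.699
grasp_force: 0.0
time: 1.3
tool_pos: [0.508, -0.1218, 0.1486]
tool_rot: [-0.001, 0.992, -0.123, -0.002]
contact_force: [-0.8, 0.8, -0.5]
gripper_width: 0.704
grasp_force: 0.0
shift cm [ 0.46 -0.12  5.86] turn 0.0072 yaw -14.09 tilt [-0.005  0.003 -1.   ]
```

```bash
python3 -m crank '[{"x":0,"y":0,"z":1.5,"turn":0},{"x":0,"y":0,"z":1.5,"turn":0},{"x":0,"y":0,"z":1.5,"turn":0},{"x":0,"y":0,"z":1.3,"turn":0},{"x":0,"y":0,"z":0,"turn":0}]' 70
python3 rel.py 0.5125 -0.1215 0.09 -14.5
```

```text
time: 1.8
tool_pos: [0.5062, -0.1269, 0.0906]
tool_rot: [-0.001, 0.992, -0.127, -0.003]
contact_force: [-0.5, 0.5, -0.2]
gripper_width: 0.703
grasp_force: 0.0
shift cm [ 0.48 -0.68  0.06] turn -0.0008 yaw -14.55 tilt [-0.005  0.002 -1.   ]
```

```bash
python3 -m crank '[{"x":0,"y":0,"z":0,"turn":0},{"x":0,"y":0,"z":0,"turn":0},{"x":0,"y":0,"z":0,"turn":0},{"x":0,"y":0,"z":0,"turn":0},{"x":0,"y":0,"z":0,"turn":0}]' 0
python3 rel.py 0.5125 -0.1215 0.09 -14.5
```

```text
time: 2.3
tool_pos: [0.5106, -0.1197, 0.095]
tool_rot: [-0.008, 0.992, -0.126, 0.002]
contact_force: [6.8, 25.2, 3.4]
gripper_width: 0.189
grasp_force: 58.5
shift cm [0.22 0.14 0.5 ] turn 0.0004 yaw -14.48 tilt [ 0.006  0.016 -1.   ]
```

```bash
python3 -m crank '[{"x":0.4,"y":-0.6,"z":0,"turn":0},{"x":0,"y":0,"z":0,"turn":0},{"x":0,"y":0,"z":0,"turn":0}]' 
python3 rel.py 0.5125 -0.1215 0.09 -14.5
python3 - <<'E'
from h import *
grab('scene','s1');im,d=grab('top','t1')
a=cv2.imread('pics/s1.png')[130:260,90:250]
cv2.imwrite('pics/c2.png',cv2.resize(a,(640,520),interpolation=3))
E
```

```text
time: 2.6
tool_pos: [0.5109, -0.1193, 0.0949]
tool_rot: [-0.002, 0.992, -0.125, -0.005]
contact_force: [-13.7, 9.5, 12.8]
gripper_width: 0.19
grasp_force: 59.6
shift cm [0.21 0.17 0.48] turn 0.0017 yaw -14.4 tilt [-0.009  0.006 -1.   ]
```

View pics/c2.png

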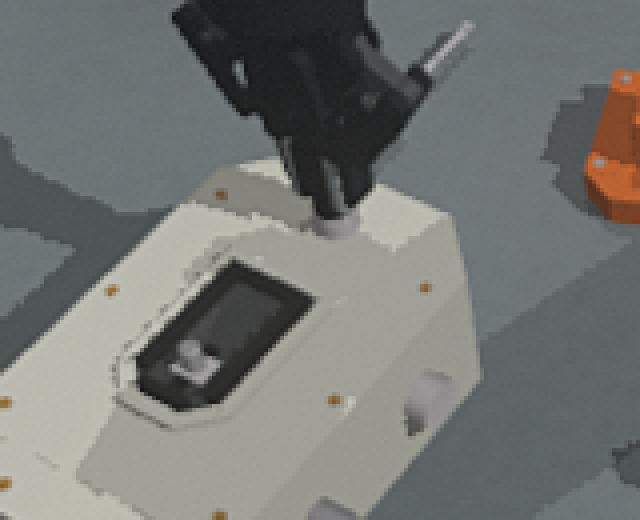

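The crop shows the fingers around the vent cap just above the boss at about (335,215). Now I'll pull it up.

```bash
python3 -m crank '[{"x":-0.3,"y":0,"z":-0.4,"turn":0},{"x":0,"y":0,"z":-0.4,"turn":0},{"x":0,"y":0,"z":-0.4,"turn":0},{"x":0,"y":0,"z":-0.2,"turn":0},{"x":0,"y":0,"z":0,"turn":0}]'
python3 rel.py 0.5125 -0.1215 0.106 -14.5
```

```text
time: 3.2
tool_pos: [0.5106, -0.1193, 0.1052]
tool_rot: [-0.002, 0.992, -0.126, 0.0]
contact_force: [8.1, 3.7, -15.2]
gripper_width: 0.188
grasp_force: 61.1
shift cm [ 0.24  0.17 -0.08] turn 0.0007 yaw -14.46 tilt [ 0.001  0.004 -1.   ]
```

```bash
python3 -m crank '[{"x":0,"y":0,"z":0,"turn":0},{"x":0,"y":0,"z":0,"turn":0},{"x":0,"y":0,"z":0,"turn":0},{"x":0,"y":0,"z":-3,"turn":0},{"x":0,"y":0,"z":-4,"turn":0}]' 80
python3 rel.py 0.450 0.1162 0.18 -19.5
python3 - <<'E'
from h import *
s=manip.state();im,d=grab('top');P=cloud('top',d)
for sl,lo in(((slice(180,205),slice(312,340)),.095),):
    q=P[sl];q=q[(q[...,2]>lo)&(q[...,2]<.14)];print(len(q),np.median(q,axis=0))
E
```

```text
time: 3.7
tool_pos: [0.5094, -0.1209, 0.1769]
tool_rot: [-0.0, 0.992, -0.126, -0.002]
contact_force: [0.6, 0.9, 0.5]
gripper_width: 0.799
grasp_force: 0.0
shift cm [-11.67 -21.47  -0.25] turn 0.0879 yaw -14.47 tilt [-0.004  0.001 -1.   ]
18 [ 0.51251578 -0.1138889   0.11257742]
```

```bash
python3 -m crank '[{"x":-2.4,"y":-4.3,"z":0,"turn":0.044},{"x":-2.4,"y":-4.3,"z":0,"turn":0.044},{"x":-2.4,"y":-4.3,"z":0,"turn":0},{"x":-2.4,"y":-4.3,"z":0,"turn":0},{"x":-2.4,"y":-4.3,"z":0,"turn":0}]' 80
python3 -m crank '[{"x":0,"y":0,"z":0,"turn":0},{"x":0,"y":0,"z":0,"turn":0}]'
python3 rel.py 0.450 0.1162 0.0215 -19.5
python3 - <<'E'
from h import *
im,d=grab('top','t3');P=cloud('top',d)
q=P[180:205,312:340];q=q[(q[...,2]>.1)&(q[...,2]<.14)];print(len(q),np.median(q,axis=0))
E
```

```text
time: 4.25
tool_pos: [0.4631, 0.1218, 0.1792]
tool_rot: [-0.0, 0.986, -0.17, 0.002]
contact_force: [1.7, 1.1, 0.1]
gripper_width: 0.798
grasp_force: 0.0
time: 4.45
tool_pos: [0.4633, 0.1209, 0.1787]
tool_rot: [0.0, 0.986, -0.168, 0.001]
contact_force: [0.3, -1.2, 0.5]
gripper_width: 0.8
grasp_force: 0.0
shift cm [-1.13  0.89 15.72] turn 0.0029 yaw -19.34 tilt [ 0.002 -0.    -1.   ]
61 [ 0.51224027 -0.11979365  0.12044532]
```

The vent top is now at z≈0.121, so it is open. Descending on the cover rib.

```bash
python3 -m crank '[{"x":-1.1,"y":0.9,"z":3,"turn":0},{"x":0,"y":0,"z":4,"turn":0},{"x":0,"y":0,"z":4,"turn":0},{"x":0,"y":0,"z":2,"turn":0},{"x":0,"y":0,"z":0,"turn":0}]' 80
python3 rel.py 0.450 0.1162 0.024 -19.5
```

```text
time: 5.0
tool_pos: [0.4472, 0.1134, 0.0444]
tool_rot: [0.001, 0.985, -0.171, -0.004]
contact_force: [-0.8, 0.1, -0.2]
gripper_width: 0.797
grasp_force: 0.0
shift cm [ 0.18 -0.37  2.03] turn -0.003 yaw -19.67 tilt [-0.007 -0.001 -1.   ]
```

```bash
python3 -m crank '[{"x":0.1,"y":-0.3,"z":1,"turn":0},{"x":0,"y":0,"z":1,"turn":0},{"x":0,"y":0,"z":0,"turn":0},{"x":0,"y":0,"z":0,"turn":0}]' 
python3 rel.py 0.450 0.1162 0.024 -19.5
```

```text
time: 5.4
tool_pos: [0.4521, 0.1178, 0.0283]
tool_rot: [-0.0, 0.986, -0.169, 0.0]
contact_force: [0.0, -0.5, 1.2]
gripper_width: 0.802
grasp_force: 0.0
shift cm [-0.14  0.23  0.43] turn 0.0001 yaw -19.49 tilt [ 0.001  0.    -1.   ]
```

```bash
python3 -m crank '[{"x":0,"y":0,"z":0,"turn":0},{"x":0,"y":0,"z":0,"turn":0},{"x":0,"y":0,"z":0,"turn":0},{"x":0,"y":0,"z":0,"turn":0},{"x":0,"y":0,"z":0,"turn":0}]' 0
python3 rel.py 0.450 0.1162 0.024 -19.5
```

```text
time: 5.9
tool_pos: [0.452, 0.1179, 0.0282]
tool_rot: [-0.0, 0.986, -0.169, 0.0]
contact_force: [-0.1, 0.1, 2.6]
gripper_width: 0.152
grasp_force: 60.8
shift cm [-0.13  0.23  0.42] turn 0.0002 yaw -19.49 tilt [ 0.001  0.    -1.   ]
```

```bash
python3 -m crank '[{"x":0,"y":0,"z":-2,"turn":0},{"x":0,"y":0,"z":-4,"turn":0},{"x":0,"y":0,"z":-4,"turn":0},{"x":0,"y":0,"z":-4,"turn":0},{"x":0,"y":0,"z":0,"turn":0}]'
python3 - <<'E'
from h import *
C=np.array([.598,-.1437]);a=np.radians(-14.5);ux=np.array([np.cos(a),np.sin(a)]);uy=np.array([-ux[1],ux[0]])
for n,f in(('top','top0'),('scene','scene0')):
    P=cloud(n,np.load(f+'.npy'));L=np.stack([(P[...,:2]-C)@ux,(P[...,:2]-C)@uy],-1)*1000;z=P[...,2]
    im=cv2.imread('pics/'+f+'.png')
    m=(abs(L[...,0])<125)&(abs(L[...,1])<80)&(z>.068)&(z<.082)&(im.min(2)>100)
    q=P[m][:,:2].astype(np.float32)*1000;print(n,'deck',len(q),cv2.minAreaRect(q))
    m=(L[...,0]>4)&(L[...,0]<32)&(abs(L[...,1])<9)&(z>.0865)&(z<.1)
    print('pin',L[m].round(1).tolist(),z[m].round(4))
    vv=(abs(L[...,0]+88)<16)&(abs(L[...,1])<16)&(z>.105)&(z<.12);print('vent',L[vv].mean(0),len(L[vv]))
    # bright pin pixels
    v,u=np.where((L[...,0]>4)&(L[...,0]<32)&(abs(L[...,1])<9)&(im.min(2)>140)); print('bright',u.min(),u.max(),v.min(),v.max(),u.mean(),v.mean(),len(u))
a=cv2.imread('pics/top0.png')[138:186,312:352];b=cv2.imread('pics/scene0.png')[190:240,115:175]
cv2.imwrite('pics/pin.png',np.hstack([cv2.resize(a,None,fx=9,fy=9,interpolation=0)[:432],cv2.resize(b,(430,432),interpolation=0)]))
E
python3 rel.py 0.5907 -0.1438 0.165 -14.5
```

```text
time: 6.4
tool_pos: [0.4552, 0.1183, 0.1743]
tool_rot: [-0.002, 0.986, -0.169, 0.006]
contact_force: [1.3, 0.5, -1.8]
gripper_width: 0.149
grasp_force: 60.3
top deck 4482 ((598.0008544921875, -143.68617248535156), (150.6866455078125, 241.32496643066406), 75.6379623413086)
pin [[18.7, 3.9], [20.0, -1.1], [16.7, 3.1], [17.2, 0.7], [17.1, -1.3], [18.0, -3.9], [13.1, 3.2], [14.0, 0.6], [15.1, -2.2], [12.2, -0.4], [12.9, -2.9]] [0.0915 0.0911 0.0898 0.09   0.0925 0.0916 0.0935 0.0926 0.0907 0.09
 0.0896]
vent [-89.07665102   0.28290553] 50
bright 329 335 151 156 331.5 153.22727272727272 22
scene deck 7000 ((596.4351806640625, -140.76808166503906), (154.07015991210938, 242.44740295410156), 75.84832000732422)
pin [[13.6, -1.7], [13.3, 0.6], [12.6, 2.6], [11.4, 3.7], [18.0, 0.5], [16.7, 1.6], [14.5, 1.4], [13.3, 2.6], [12.6, 4.4], [10.4, 4.3], [18.8, 0.8], [16.9, 1.1], [17.1, 4.0], [16.5, 6.0], [15.1, 6.9], [12.8, 6.6], [20.1, 1.7], [18.4, 2.2], [18.2, 4.7], [17.2, 6.1], [15.4, 6.5], [13.8, 7.1], [20.0, 3.5], [18.7, 4.5], [17.3, 5.3], [16.1, 6.5]] [0.0904 0.0914 0.092  0.0913 0.0935 0.0928 0.0903 0.0899 0.0902 0.0879
 0.0917 0.0899 0.0919 0.0924 0.0915 0.089  0.0909 0.0894 0.0906 0.0904
 0.0888 0.0876 0.089  0.0883 0.0872 0.0868]
vent [-87.639917     4.27341166] 73
bright 133 142 216 224 137.77272727272728 219.54545454545453 22
shift cm [21.5  20.19  1.05] turn -0.0871 yaw -19.49 tilt [ 0.012  0.001 -1.   ]
```

View pics/pin.png

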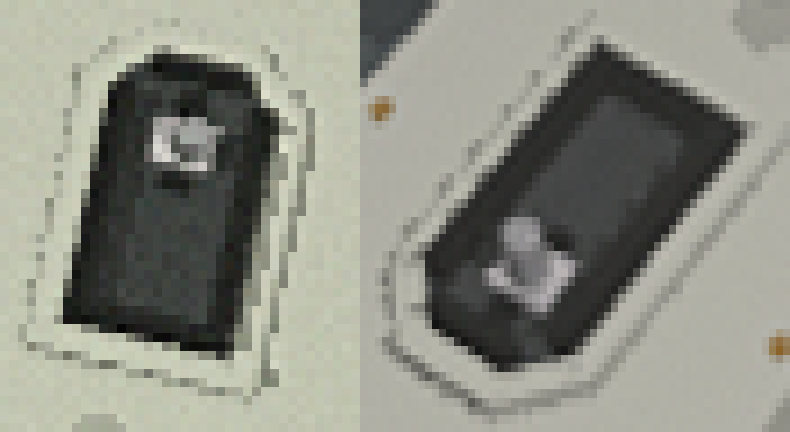

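The pin is visible about 16–18 mm ahead of the rim centre, on the centre line. Carrying the cover over.

```bash
python3 -m crank '[{"x":3,"y":3,"z":0,"turn":0},{"x":3.5,"y":3.3,"z":0,"turn":-0.045},{"x":3.5,"y":3.3,"z":0,"turn":-0.042},{"x":3.5,"y":3.3,"z":0,"turn":0},{"x":3,"y":3,"z":0,"turn":0}]' 
python3 -m crank '[{"x":3,"y":2.5,"z":0,"turn":0},{"x":0,"y":0,"z":0,"turn":0},{"x":0,"y":0,"z":0,"turn":0}]' 
python3 rel.py 0.599 -0.1418 0.165 -14.5
```

```text
time: 6.9
tool_pos: [0.5627, -0.0841, 0.1654]
tool_rot: [-0.0, 0.992, -0.127, -0.001]
contact_force: [0.9, 0.9, -1.9]
gripper_width: 0.148
grasp_force: 60.1
time: 7.2
tool_pos: [0.5847, -0.1142, 0.1653]
tool_rot: [-0.001, 0.992, -0.127, -0.002]
contact_force: [-0.3, 0.2, -2.3]
gripper_width: 0.146
grasp_force: 60.1
shift cm [2.08 2.31 0.02] turn -0.0015 yaw -14.59 tilt [-0.004  0.002 -1.   ]
```

```bash
python3 -m crank '[{"x":1,"y":1.1,"z":0,"turn":0},{"x":1,"y":1.1,"z":0,"turn":0},{"x":0,"y":0,"z":0,"turn":0},{"x":0,"y":0,"z":0,"turn":0}]' 
python3 rel.py 0.599 -0.1418 0.165 -14.5
cat > meas.py <<'E'
from h import *
import sys
C=np.array([.598,-.1437]);a=np.radians(-14.4);ux=np.array([np.cos(a),np.sin(a)]);uy=np.array([-ux[1],ux[0]])
p,r=tool(manip.state());print('tool local',((p[:2]-C)@np.stack([ux,uy],1)*1000).round(1),p[2].round(4))
zp=p[2]-.028+.018
for n in('top','scene'):
    im,d=grab(n,n+sys.argv[1]);P=cloud(n,d);L=(P[...,:2]-C)@np.stack([ux,uy],1)*1000;z=P[...,2]
    m=(abs(L[...,0])<75)&(abs(L[...,1])<55)&(z>zp-.006)&(z<zp+.006)&(im.min(2)>70)
    m=cv2.morphologyEx(m.astype(np.uint8),cv2.MORPH_OPEN,np.ones((3,3)))>0
    print(n,m.sum(),np.median(z[m]).round(4),cv2.minAreaRect(L[m].astype(np.float32)),'x1,99',np.percentile(L[m][:,0],[.5,99.5]).round(1),'y',np.percentile(L[m][:,1],[.5,99.5]).round(1))
E
python3 meas.py m1
python3 - <<'E'
import cv2,numpy as np
a=cv2.imread('pics/topm1.png')[110:210,280:385];b=cv2.imread('pics/scenem1.png')[120:270,70:230]
cv2.imwrite('pics/c3.png',np.hstack([cv2.resize(a,(390,380),interpolation=3),cv2.resize(b,(405,380),interpolation=3)]))
E
```

```text
time: 7.6
tool_pos: [0.5995, -0.1402, 0.1678]
tool_rot: [-0.0, 0.992, -0.126, -0.0]
contact_force: [-0.5, -0.3, -2.0]
gripper_width: 0.148
grasp_force: 60.1
shift cm [-0.01  0.17  0.28] turn -0.0003 yaw -14.51 tilt [-0.  0. -1.]
tool local [0.6 3.8] 0.1678
top 147 0.1578 ((-21.925888061523438, 28.05109405517578), (13.871917724609375, 58.65445327758789), 89.76996612548828) x1,99 [-50.6   6.9] y [21.1 34.8]
scene 1173 0.1582 ((-2.7200660705566406, 4.45918083190918), (68.2208251953125, 102.6595230102539), 88.9765396118164) x1,99 [-52.1  47.8] y [-28.2  38. ]
```

View pics/c3.png

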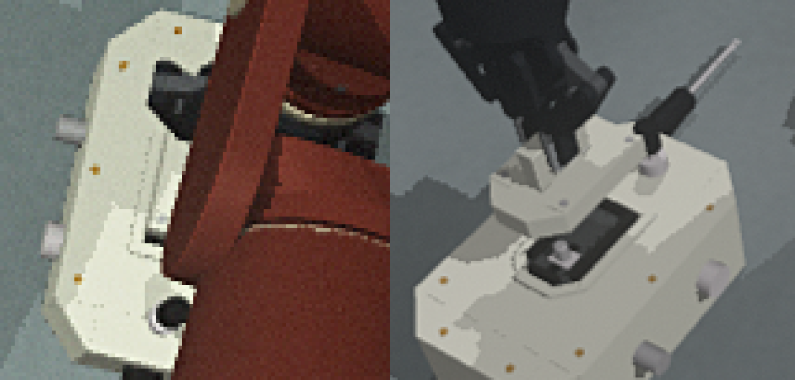

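```bash
python3 -m crank '[{"x":0,"y":0.2,"z":1,"turn":0},{"x":0,"y":0,"z":1,"turn":0},{"x":0,"y":0,"z":1,"turn":0},{"x":0,"y":0,"z":1,"turn":0},{"x":0,"y":0,"z":0.2,"turn":0}]' 
python3 -m crank '[{"x":0,"y":0,"z":0,"turn":0},{"x":0,"y":0,"z":0,"turn":0}]' 
python3 meas.py m2
```

```text
time: 8.2
tool_pos: [0.5977, -0.1417, 0.1231]
tool_rot: [-0.0, 0.992, -0.126, -0.002]
contact_force: [-0.5, -0.1, -2.9]
gripper_width: 0.15
grasp_force: 60.1
time: 8.4
tool_pos: [0.5993, -0.1423, 0.1261]
tool_rot: [0.0, 0.992, -0.126, 0.0]
contact_force: [1.2, 0.2, -1.9]
gripper_width: 0.151
grasp_force: 60.1
tool local [0.9 1.7] 0.1261
top 121 0.116 ((-21.878252029418945, 26.544048309326172), (12.511791229248047, 57.09302520751953), 89.99577331542969) x1,99 [-50.    6.4] y [20.4 32.8]
scene 1103 0.1168 ((-1.514495849609375, 2.311542510986328), (68.19120025634766, 101.70258331298828), 89.40042114257812) x1,99 [-51.   48.6] y [-31.1  36.2]
```

```bash
python3 -m crank '[{"x":-0.1,"y":0,"z":0.3,"turn":0},{"x":0,"y":0,"z":0.3,"turn":0},{"x":0,"y":0,"z":0.3,"turn":0},{"x":0,"y":0,"z":0.2,"turn":0},{"x":0,"y":0,"z":0,"turn":0}]' 
python3 meas.py m3
```

```text
time: 9.0
tool_pos: [0.5977, -0.1418, 0.1141]
tool_rot: [-0.0, 0.992, -0.126, -0.001]
contact_force: [-0.2, -0.3, -2.3]
gripper_width: 0.148
grasp_force: 60.1
tool local [-0.7  1.7] 0.1141
top 112 0.104 ((-23.667640686035156, 26.650676727294922), (12.159149169921875, 56.67729187011719), 89.65711975097656) x1,99 [-52.    4.2] y [20.6 32.7]
scene 1076 0.1048 ((-3.2515640258789062, 2.0648727416992188), (68.66238403320312, 101.67610931396484), 88.85108184814453) x1,99 [-53.  47.] y [-30.3  36. ]
```

There is no contact at underside z≈0.086, below the pin top, so the pin is in the hole. Pressing down.

```bash
python3 -m crank '[{"x":0,"y":0,"z":0.2,"turn":0},{"x":0,"y":0,"z":0.2,"turn":0},{"x":0,"y":0,"z":0,"turn":0},{"x":0,"y":0,"z":0,"turn":0},{"x":0,"y":0,"z":0,"turn":0}]'
python3 -m crank '[{"x":0,"y":0,"z":0.2,"turn":0},{"x":0,"y":0,"z":0,"turn":0},{"x":0,"y":0,"z":0,"turn":0},{"x":0,"y":0,"z":0,"turn":0}]'
```

```text
time: 9.6
tool_pos: [0.5984, -0.1421, 0.1113]
tool_rot: [0.0, 0.992, -0.126, 0.0]
contact_force: [-0.8, -0.1, 1.0]
gripper_width: 0.146
grasp_force: 60.5
time: 10.0
tool_pos: [0.5985, -0.1421, 0.1099]
tool_rot: [0.0, 0.992, -0.126, 0.0]
contact_force: [-2.3, 0.9, 5.6]
gripper_width: 0.149
grasp_force: 61.2
```

```bash
python3 -m crank '[{"x":0,"y":0,"z":0.2,"turn":0},{"x":0,"y":0,"z":0,"turn":0},{"x":0,"y":0,"z":0,"turn":0},{"x":0,"y":0,"z":0,"turn":0}]'
python3 -m crank '[{"x":0,"y":0,"z":0.2,"turn":0},{"x":0,"y":0,"z":0,"turn":0},{"x":0,"y":0,"z":0,"turn":0},{"x":0,"y":0,"z":0,"turn":0}]'
```

```text
time: 10.4
tool_pos: [0.5985, -0.1421, 0.1085]
tool_rot: [0.0, 0.992, -0.126, 0.0]
contact_force: [-3.2, 0.7, 6.4]
gripper_width: 0.148
grasp_force: 61.5
time: 10.8
tool_pos: [0.5985, -0.1421, 0.1073]
tool_rot: [0.0, 0.992, -0.126, 0.0]
contact_force: [-5.2, 1.2, 11.6]
gripper_width: 0.148
grasp_force: 62.1
```

```bash
python3 -m crank '[{"x":0,"y":0,"z":0.2,"turn":0},{"x":0,"y":0,"z":0,"turn":0},{"x":0,"y":0,"z":0,"turn":0},{"x":0,"y":0,"z":0,"turn":0}]'
python3 -m crank '[{"x":0,"y":0,"z":0.2,"turn":0},{"x":0,"y":0,"z":0,"turn":0},{"x":0,"y":0,"z":0,"turn":0},{"x":0,"y":0,"z":0,"turn":0}]' 
python3 meas.py m4
```

```text
time: 11.2
tool_pos: [0.5985, -0.1421, 0.1073]
tool_rot: [0.0, 0.992, -0.126, 0.0]
contact_force: [-10.8, 3.6, 19.1]
gripper_width: 0.146
grasp_force: 63.3
time: 11.6
tool_pos: [0.5985, -0.1421, 0.1072]
tool_rot: [0.0, 0.992, -0.126, -0.0]
contact_force: [-15.7, 4.3, 27.6]
gripper_width: 0.146
grasp_force: 64.5
tool local [0.1 1.7] 0.1072
top 109 0.0975 ((-22.545333862304688, 26.559608459472656), (12.123058319091797, 57.65638732910156), 89.33186340332031) x1,99 [-51.2   6.1] y [20.7 32.7]
scene 1066 0.0977 ((-2.2361488342285156, 2.1615066528320312), (101.97693634033203, 68.69479370117188), 0.16549861431121826) x1,99 [-52.2  47.7] y [-30.8  36. ]
```

The travel stopped dead at z=0.1072 with 28 N, and the plate top is at 97.5 mm, so the cover is home on the rim. One check of the picture and the vent.

Run:
```python
import cv2
from h import *
im,d=grab('scene');P=cloud('scene',d)
L=np.linalg.norm(P[...,:2]-[.511,-.119],axis=-1);q=P[(L<.012)&(P[...,2]>.1)&(P[...,2]<.14)];print(len(q),np.percentile(q[:,2],[50,95]))
cv2.imwrite('pics/c5.png',cv2.resize(cv2.imread('pics/scenem4.png')[120:270,70:230],(640,600),interpolation=3))
```

```text
125 [0.11743156 0.12284961]
```

View pics/c5.png

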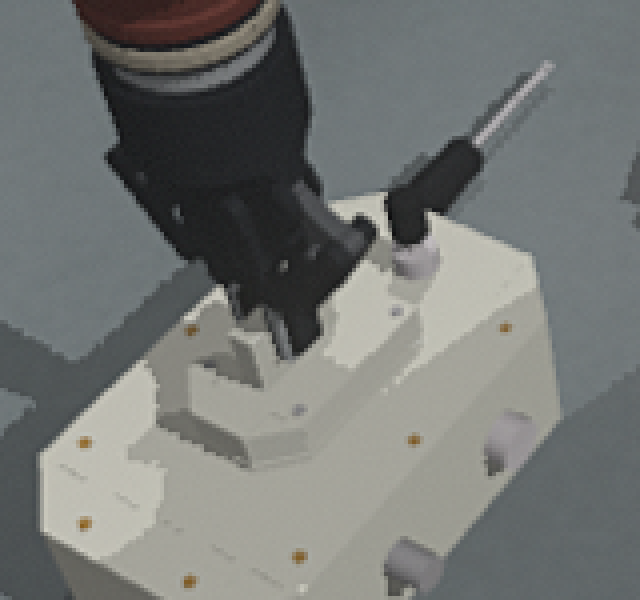

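The crop shows the cover flat on the rim at about (290,400), tapered end over tapered end. The vent cap is still up at about (410,220) and the gripper is still on the rib. Handing in.

```bash
python3 -c "
from plant import manip
print(manip.job_done())"
```

```text
the job is handed in; nothing more can be done
None
```

I handed the job in with the vent cap up about 10 mm, the tapered cover over the pin and pressed fully home (about 28 N), and the gripper still holding it; no verdict came back.

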